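# Press the mould lids home in the curing box

## Robot

A 6-joint arm with a two-finger parallel gripper is mounted at the origin on the work surface. World frame = base frame: x ahead of the robot, y to its left, z up, the work surface at z = 0. Lengths are in m, angles in degrees, forces in N, time in s.
With the tool pointing down it reaches from about 0.325 to 0.875 m from the base axis. Payload 4.4 kg.
Tool frame: the origin (TCP) lies at the very end of the fingers, on their centre line; the grasp point (between the pads) lies 19 mm behind it; z points along the fingers, y is the line along which they close (so a half turn about z gives the same grasp; the last joint's range is limited). The gripper opens to 85 mm and grips with 20 to 120 N. Pads are 22 mm wide; open, the fingers measure 114 mm over their backs; the gripper's body (76 mm by 85 mm) begins 54 mm behind the grasp point. The pads swing forward as they close: fully open they stand 13 mm farther back than shut.
Start: joints at [55.319, 11.837, 88.321, -0, 79.842, -8.623], TCP at [0.253, 0.517, 0.231] pointing down, gripper open.
Joint ranges: [-156.59, 156.59], [-49.26, 127.26], [12.9, 141.05], [-63.56, 243.56], [4.71, 150.69], [-161.64, 161.64]. Speed limits (degrees/s): [159.86, 159.86, 180, 180, 180, 180].

## Interface

Orientations are given as a 3x3 rotation matrix whose columns are the frame's x, y, z axes.
In Python, from bench import arm gives the robot as it stands. The module is installed in compiled form; this text tells all that it offers.
- The arm moves only by the shell command python3 -m crank 'ROWS'. ROWS is JSON, a list of rows, each an object of numbers: "gripper": the closure, from -1 (fully open) to 1 (shut); "dx", "dy", "dz": the shift along the world's x, y, z in cm; "spin": the turn about the world's z in rad. A call has 1 to 12 rows; each row shifts and turns the commanded pose from where the row before left it; what a row does not reach is not made up. A row lasts 1/12 s, in which the tool goes at most 41.7 mm and 7.16 degrees, less where a joint would pass 70% of its speed; a pose out of reach is approached as far as the arm can. A call is refused whole if a number of a shift passes 4.17 or a number of a turn 0.125, either way. A call with a gripper value outside its range is refused whole. The fingers move at their own pace and stop on an object; the grip force is fixed at half the most. Time passes only in rows, so rows that do not move let the fingers close. It gives the time, the measured TCP pose, the force, the opening and the grip force at its end, in the units of the state.
- arm.sense(): the state, without advancing time (a new reading comes with each control period).
- arm.grab_frame(name): name is "scene" or "top"; returns a dict with "frame" (420x560x3 uint8, red, green, blue), "z_map" (420x560 float32, m along the optical axis (not along the pixel's ray), 0 where there is no reading), "mtx" (3x3 intrinsics, pixels), "R" (3x3) and "t" (3): a world point X has camera coordinates R X + t. Camera axes: x right, y down, z forward; pixel columns grow to the right and rows downward; lengths in m; the calibration is good to about 2 mm. A picture is of the moment at which its call begins.
- arm.close_job(): hands the job in; it is judged then, once.
Trained networks look in a picture, given as the dict that the camera call returned (one of the last four; its "shot" number tells which), for a name from the list of things; names that differ only in an ending like _2 or _b are one class to them, and where a whole thing is asked for, a point or a joint stands for the part that bears it (a point fixed in the world has none). Each returns a list of dicts, best first, with "p" (0 to 1); they miss things now and then, are a little off and sometimes report something else, mostly with a low value. They report only what shows in the picture. A call takes as long as a camera call.
- arm.masks_of(picture, label): "mask" (420x560 bool, what is visible of it) and "extent" ([left, top, width, height] in pixels, round what is visible of it).
The state is a dict: "clock": time; "joints": joint angles; "qd": joint speeds; "joint_efforts": joint torques, N m; "tcp_pos": TCP position; "orientation": TCP orientation; "ft_force": force on the tool from outside, world axes, zero at the start; "moment": the same for the moment, N m; "opening": finger opening in m; "grasp_force": force on a finger pad.
Only numpy, scipy, OpenCV 4.12 (cv2) and the standard library are available. Lean on these libraries where they do the work, as an engineer would, in place of code of your own. Each camera call takes 0.05 s, during which the arm holds its last target. There are 200 camera calls.

## Task

Slide the clear guard door of the curing box all the way open (to the left as seen from the robot), press both white mould lids down firmly but without excessive force until each is fully home, then slide the door completely shut again. Leave the tub, the brush cup and the jug where they stand.

Things in the scene. Friction and masses are not known exactly. Their poses are not given: they have to be found in the camera images.
- curing_box: Fixed resin-curing box, 250 mm deep (x) by 460 wide (y); origin at the centre of its underside on the bench; x points away from its front (which faces the robot within 15 deg), y left, z up. Bay for the mould at y -230 to 0, open in front, clear walls at the back and right. White case, 120 mm high, at y +6 to +228, x -65 to +125. Door channel, 26 mm high, along the front at x -105.
- roof_edge (a point): Middle of the lower front edge of the bay's fixed clear roof, 235 mm above the bench, 10 mm in front (x -10) of the box's centre. The roof and its lamp run back from here, 235 to 272 mm high, over the bay's whole width, so a vertical tool is blocked: reach in from the front, tool tilted about 35 deg, gripper leaning to the front. Right wall y -227, from x 0 back. Axes as the box.
- door (a joint): Slide of the clear guard door along the box's +y (robot's left), in m: 0 = shut, before the bay; 0.22 = fully open, before the white case. Starts shut or up to 25 mm open. Panel 230 mm wide, 7 mm thick, top edge 202 mm above the bench. Moves with about 2 N, stays where left.
- door_grip (a point): Grip point on the door's red handle block, in front of the door at mid width. Block 20 mm wide along the box's y (grip across this), 30 mm along x, from 162 to 222 mm above the bench; the point is at its centre in x and y, 205 mm above the bench. A black stem fills the 15 mm to the door; both sides and the front are free. Axes as the box.
- mould: Two-cavity casting mould, yellow with a reddish-brown upper layer, 130 x 190 mm, 65 mm high, fixed on the base plate inside the bay; origin at the centre of its underside, axes nearly as the curing box's (within 4 deg).
- lid_left (a joint): Height (m) of the left lid above home: 0 = fully home, 0.013 = highest. Starts 8 to 13 mm proud, showing its red skirt. White plate 110 (x) x 82 (y) x 12 mm with a round blue pressing pad, 48 mm across, 6 mm high, on its front half. Moves straight down without tipping against 8 N of friction; 12 to 20 N presses it onto its hard stop; it stays where left. Never use over 50 N.
- lid_right (a joint): The same for the right lid.
- pad_left (a point): Centre of the top of the left lid's blue pressing pad; with the lid home it is 95 mm above the bench. It moves with the lid.
- pad_right (a point): The same for the right lid.
- tub: Loose yellow open plastic tub, 110 x 110 mm, 70 mm high; a bystander. Origin at the centre of its underside, z up.
- brush_cup: Loose blue cup of brushes, 76 mm across, about 165 mm high with the brushes; a bystander. Origin at the centre of its underside, z up.
- jug: Loose white jug with red cap, 72 mm across, 150 mm high; a bystander. Origin at the centre of its underside, z up.

How it is judged (in metres and radians):
On the way, in this order (a step that is already met when the one before it is completed fails the run):
1. the guard door is slid fully open (within 20 mm of its end stop) (value of joint door above 0.2 m), for 0.2 s.
2. both lids are fully home (within 2 mm) while the door is open (value of joint each of lid_left, lid_right below 0.002 m and value of joint door above 0.18 m), for 0.2 s.
At the end, for the whole second after the job is handed in: Both lids are home to within 2 mm, the door is shut to within 6 mm, and the tub, cup and jug are within 20 mm of where they stood (value of joint each of lid_left, lid_right below 0.002 m and value of joint door below 0.006 m and distance of each of tub, brush_cup, jug from where it was at the start of the episode below 0.02 m); the robot touches nothing.
It fails at once if a lid or the mould is pressed with more than 50 N (contact force between any of the arm, the fingers and mould above 50 N).
It fails at once if the tub, the cup or the jug is knocked more than 20 mm away or tipped (distance of any of tub, brush_cup, jug from where it was at the start of the episode above 0.02 m or angle between any of tub, brush_cup, jug's own z axis and vertical above 0.4 rad).
It also fails if it takes over 61 s, if anything falls off the work surface, if the arm or the gripper's body presses on something with over 40 N, if the wrist force passes 120 N, or if a joint passes its speed limit or range.

## Working session

There is one attempt and no reset: what is moved stays moved. The work goes in short steps, Python scripts to look and compute and a shell command to move; the robot and the scene stay as the last step left them, time stands still between calls to the robot, and variables do not carry over. Pictures are saved under pics/ and viewed, at most 10 in all, crops included, and the job is handed in when it is done.

```bash
mkdir -p pics
cat > h.py <<'E'
import numpy as np, cv2
from bench import arm
def pts(f,m=None):
    K=f["mtx"];z=f["z_map"];v,u=np.nonzero((z>0)&(m if m is not None else True))
    d=z[v,u];c=np.stack([(u-K[0,2])*d/K[0,0],(v-K[1,2])*d/K[1,1],d],1)
    return (c-f["t"])@f["R"],u,v
def save(f,n): cv2.imwrite(f"pics/{n}.png",f["frame"][:,:,::-1])
def px(f,X):
    c=f["R"]@np.array(X)+f["t"];p=f["mtx"]@c;return p[:2]/p[2]
E
python3 - <<'E'
from h import *
np.set_printoptions(precision=4,suppress=True)
s=arm.sense();print(s["tcp_pos"],s["orientation"],s["opening"],s["ft_force"])
for n in("scene","top"):
    f=arm.grab_frame(n);save(f,n+"0");print(n,f["mtx"][0,0],-f["R"].T@f["t"],f["R"][2])
    for l in("curing_box","door","door_grip","mould","lid_left","lid_right","pad_left","tub","brush_cup","jug"):
        for r in arm.masks_of(f,l)[:2]:
            X,u,v=pts(f,r["mask"])
            print(l,round(r["p"],2),r["extent"],len(X),np.median(X,0),np.percentile(X,2,0),np.percentile(X,98,0))
E
```

```text
[0.2521 0.5159 0.2301] [[-0.8983  0.4393 -0.0014]
 [ 0.4393  0.8983 -0.0019]
 [ 0.0004 -0.0023 -1.    ]] 0.08555795464857031 [-0.5697  0.4017  0.4497]
scene 512.4936158570003 [1.1687 0.5172 1.3779] [-0.4151 -0.3423 -0.8429]
curing_box 0.59 [130.3, 140.7, 192.4, 156.7] 15146 [ 0.7021 -0.0752  0.1213] [ 0.5414 -0.2769  0.006 ] [0.813  0.1697 0.2719]
door 0.73 [185.7, 139.4, 69.9, 58.8] 2049 [ 0.5612 -0.1813  0.1505] [ 0.5212 -0.2994  0.0202] [ 0.5943 -0.0781  0.2194]
door 0.18 [212.8, 203.1, 25.3, 38.4] 508 [ 0.6674 -0.0931  0.076 ] [ 0.6155 -0.1142  0.0361] [ 0.7192 -0.0756  0.1039]
door_grip 0.74 [186.6, 140.2, 70.6, 60.2] 1911 [ 0.5614 -0.1786  0.1526] [ 0.5305 -0.2927  0.0421] [ 0.5933 -0.079   0.2178]
mould 0.82 [215.0, 201.3, 21.3, 40.6] 525 [ 0.6721 -0.0926  0.076 ] [ 0.6155 -0.1128  0.0339] [ 0.7224 -0.0745  0.1052]
mould 0.7 [186.2, 138.1, 70.1, 58.0] 1797 [ 0.5618 -0.1799  0.152 ] [ 0.5309 -0.2901  0.0443] [ 0.5926 -0.0809  0.2182]
lid_left 0.55 [211.9, 201.0, 20.9, 28.7] 219 [ 0.6703 -0.1008  0.0993] [ 0.624  -0.117   0.0744] [ 0.7168 -0.0484  0.2319]
pad_left 0.67 [210.4, 2
[... 1276 characters left out ...]
.4, 30.8, 13.5] 301 [ 0.642  -0.1436  0.1033] [ 0.6202 -0.1832  0.0948] [ 0.6653 -0.1041  0.1129]
lid_right 0.59 [329.1, 173.4, 32.1, 19.0] 343 [ 0.6612 -0.2317  0.1038] [ 0.6378 -0.2734  0.0933] [ 0.6875 -0.1921  0.1125]
pad_left 0.81 [306.5, 179.1, 24.3, 18.9] 318 [ 0.6414 -0.1433  0.1032] [ 0.6193 -0.1809  0.0763] [ 0.6656 -0.1052  0.1128]
tub 0.94 [377.8, 182.2, 44.0, 44.6] 1232 [ 0.5908 -0.4399  0.0081] [ 0.5271 -0.4945 -0.0022] [ 0.6509 -0.3653  0.0736]
tub 0.44 [219.4, 126.2, 153.0, 117.1] 10715 [ 0.6539 -0.0671  0.122 ] [ 0.5    -0.2897  0.0059] [0.7875 0.1491 0.2747]
brush_cup 0.86 [125.5, 225.9, 31.1, 24.9] 553 [0.4925 0.4601 0.0506] [ 0.4568  0.4174 -0.0005] [0.5254 0.4893 0.158 ]
```

Run:
```python
import cv2,numpy as np
a=cv2.imread("pics/top0.png")[110:260,200:420];b=cv2.imread("pics/scene0.png")[110:320,110:350]
a=cv2.resize(a,(800,545),interpolation=2)
cv2.imwrite("pics/a.png",a);cv2.imwrite("pics/b.png",cv2.resize(b,(686,600),interpolation=2))
```

```text
(no output)
```

View pics/a.png

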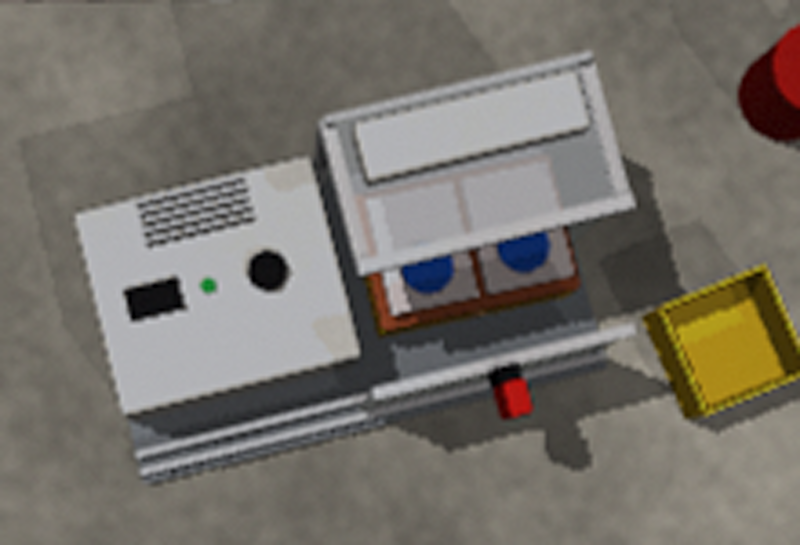

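View pics/b.png

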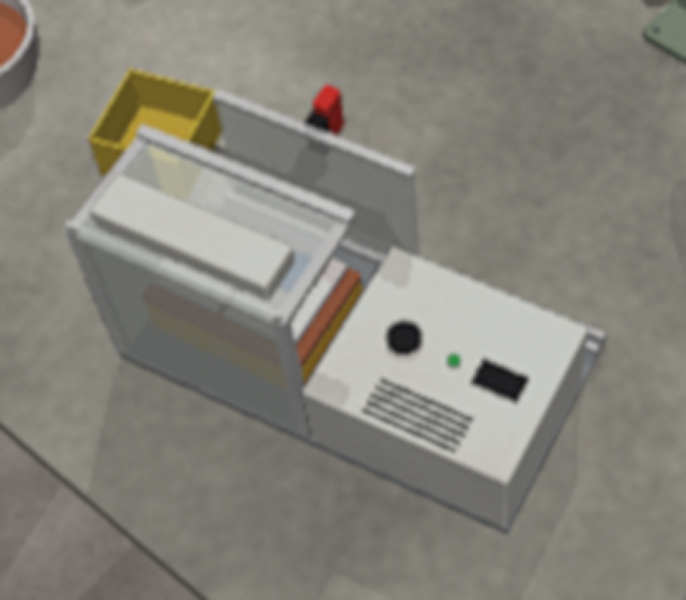

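View pics/top0.png

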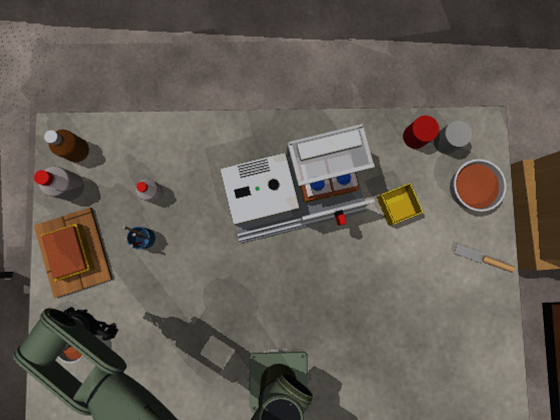

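Top view: the box is turned about 12°, with its right end farther away. The door is nearly shut with the red handle at (340,218), the blue pads at about (318,184) and (344,179) show in front of the roof edge, and the tub at (401,203) is just right of the door. The jug and cup are well to the left. Next I measure the colour blobs precisely.

Run:
```python
from h import *
np.set_printoptions(precision=4,suppress=True)
F={n:arm.grab_frame(n) for n in("top","scene")}
for n,f in F.items():
    X,u,v=pts(f);c=f["frame"][v,u].astype(int);r,g,b=c.T
    near=(X[:,0]>.45)&(X[:,0]<.85)&(X[:,1]>-.33)&(X[:,1]<.2)
    k=near&(abs(X[:,2]-.121)<.006)&(X[:,1]>-.12)
    rc=cv2.minAreaRect(X[k][:,:2].astype(np.float32));print(n,"case",rc,k.sum())
    if n=="top": th=rc[2]
    k=near&(r>120)&(g<60)&(b<60)&(X[:,2]>.15);P=X[k]
    print("handle",k.sum(),P.mean(0),P.min(0),P.max(0)); t=P[P[:,2]>.21];print(" top",len(t),t.mean(0),(t.min(0)+t.max(0))/2)
    k=near&(b>90)&(r<70)&(X[:,2]>.08)&(X[:,2]<.125);P=X[k]
    for lo,hi in((-.19,-.08),(-.3,-.19)):
        q=P[(P[:,1]>lo)&(P[:,1]<hi)]
        if len(q):print("pad",len(q),q.mean(0),q.min(0),q.max(0),np.median(q[:,2]))
    k=near&(X[:,2]>.228)&(X[:,2]<.28)&(X[:,0]>.6);P=X[k]
    rc=cv2.minAreaRect(P[:,:2].astype(np.float32));print("roof",rc,cv2.boxPoints(rc))
    k=near&(X[:,2]>.19)&(X[:,2]<.21)&(X[:,0]<.62)&(r>100)&(abs(r-b)<30);P=X[k]
    if len(P)>5:
        d=np.linalg.svd(P[:,:2]-P[:,:2].mean(0))[2][0];s=(P[:,:2]-P[:,:2].mean(0))@d
        print("door",len(P),P.mean(0),np.degrees(np.arctan2(*d)),P[s.argmin()],P[s.argmax()])
    for r in arm.masks_of(f,"tub")[:1]:
        X,_,_=pts(f,r["mask"]);X=X[X[:,2]>.062];rc=cv2.minAreaRect(X[:,:2].astype(np.float32));print("tub",cv2.boxPoints(rc))
```

```text
top case ((0.6249686479568481, 0.03300666809082031), (0.23304606974124908, 0.24610333144664764), 12.968238830566406) 3554
handle 58 [ 0.5299 -0.2008  0.2219] [ 0.5148 -0.2106  0.2158] [ 0.545  -0.1911  0.2298]
 top 58 [ 0.5299 -0.2008  0.2219] [ 0.5299 -0.2008  0.2228]
pad 57 [ 0.6551 -0.1436  0.1072] [ 0.6448 -0.164   0.1004] [ 0.6656 -0.1202  0.1135] 0.10700378334915031
pad 56 [ 0.6758 -0.2314  0.1087] [ 0.667  -0.2514  0.1015] [ 0.6868 -0.2094  0.1158] 0.10863736378652594
roof ((0.7225767374038696, -0.1703968495130539), (0.13634231686592102, 0.237175852060318), 13.041984558105469) [[ 0.6294 -0.0703]
 [ 0.6829 -0.3013]
 [ 0.8158 -0.2705]
 [ 0.7622 -0.0395]]
door 236 [ 0.5619 -0.1957  0.2024] -13.045023359660378 [ 0.5917 -0.3061  0.1982] [ 0.5397 -0.0809  0.2034]
tub [[ 0.518  -0.3976]
 [ 0.5578 -0.503 ]
 [ 0.6604 -0.4642]
 [ 0.6205 -0.3588]]
scene case ((0.6393734216690063, 0.009694680571556091), (0.23633597791194916, 0.3095201551914215), 11.625014305114746) 4298
handle 46 [ 0.5347 -0.1946  0.2193] [ 0.5197 -0.2039  0.2128] [ 0.5473 -0.1836  0.2247]
 top 46 [ 0.5347 -0.1946  0.2193] [ 0.5335 -0.1938  0.2187]
roof ((0.7270710468292236, -0.16558393836021423), (0.13977564871311188, 0.24015827476978302), 12.739893913269043) [[ 0.6324 -0.0639]
 [ 0.6854 -0.2981]
 [ 0.8217 -0.2673]
 [ 0.7688 -0.033 ]]
door 341 [ 0.5665 -0.1866  0.199 ] -12.878299494160967 [ 0.5886 -0.3033  0.1984] [ 0.5413 -0.0758  0.194 ]
tub [[ 0.5066 -0.4081]
 [ 0.572  -0.5116]
 [ 0.7984 -0.3685]
 [ 0.7331 -0.2651]]
```

The two views agree to about 5 mm:

| Item | Estimate |
|---|---|
| Box yaw | 13° |
| Handle | about (0.532, -0.198), door roughly 14 mm open |

The moves can't tilt the tool. I'll push the door with closed fingers, then press the lids with one opened finger reaching back under the roof edge.

```bash
python3 -m crank '[{"gripper":1,"dx":1.4,"dy":-3.6,"dz":0.5,"spin":-0.074},{"gripper":1,"dx":1.4,"dy":-3.6,"dz":0.5,"spin":-0.074},{"gripper":1,"dx":1.4,"dy":-3.6,"dz":0.5,"spin":-0.074},{"gripper":1,"dx":1.4,"dy":-3.6,"dz":0.5,"spin":-0.074},{"gripper":1,"dx":1.4,"dy":-3.6,"dz":0.5,"spin":-0.074},{"gripper":1,"dx":1.4,"dy":-3.6,"dz":0.5,"spin":-0.074},{"gripper":1,"dx":1.4,"dy":-3.6,"dz":0.5,"spin":-0.074},{"gripper":1,"dx":1.4,"dy":-3.6,"dz":0.5,"spin":-0.074},{"gripper":1,"dx":1.4,"dy":-3.6,"dz":0.5,"spin":-0.074},{"gripper":1,"dx":1.4,"dy":-3.6,"dz":0.5,"spin":-0.074},{"gripper":1,"dx":1.4,"dy":-3.6,"dz":0.5,"spin":-0.074},{"gripper":1,"dx":1.4,"dy":-3.6,"dz":0.5,"spin":-0.074}]'
```

```text
clock: 2.3
tcp_pos: [0.4209, 0.0827, 0.2919]
orientation: [[-0.222, 0.975, 0.001], [0.975, 0.222, 0.0], [-0.0, 0.001, -1.0]]
ft_force: [1.0, 0.7, -0.1]
opening: -0.0001
grasp_force: 0.0
```

```bash
python3 -m crank '[{"gripper":1,"dx":1.35,"dy":-3.6},{"gripper":1,"dx":1.35,"dy":-3.6},{"gripper":1,"dx":1.35,"dy":-3.6},{"gripper":1,"dx":1.35,"dy":-3.6},{"gripper":1,"dx":1.35,"dy":-3.6},{"gripper":1,"dx":1.35,"dy":-3.6},{"gripper":1,"dx":1.35,"dy":-3.6},{"gripper":1,"dx":1.35,"dy":-3.6},{"gripper":1,"dx":1.35,"dy":-3.7},{"gripper":1,"dz":-3.7},{"gripper":1,"dz":-3.6},{"gripper":1,"dz":-3.6}]'
python3 - <<'E'
from h import *
a=arm.grab_frame("top")["frame"][100:260,200:420];b=arm.grab_frame("scene")["frame"][100:260,110:330]
cv2.imwrite("pics/c.png",np.vstack([cv2.resize(x,(412,300),interpolation=2) for x in(a,b)])[:,:,::-1])
E
```

```text
schema error: expected keys gripper, dx, dy, dz, spin
```

View pics/c.png

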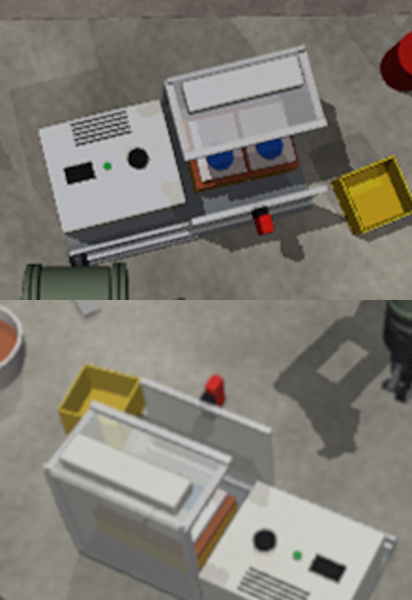

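The call was refused because every row needs all five keys. The picture shows the scene unchanged, with the arm still at the left. I'm resending the move.

```bash
python3 -m crank '[{"gripper":1,"dx":1.35,"dy":-3.6,"dz":0,"spin":0},{"gripper":1,"dx":1.35,"dy":-3.6,"dz":0,"spin":0},{"gripper":1,"dx":1.35,"dy":-3.6,"dz":0,"spin":0},{"gripper":1,"dx":1.35,"dy":-3.6,"dz":0,"spin":0},{"gripper":1,"dx":1.35,"dy":-3.6,"dz":0,"spin":0},{"gripper":1,"dx":1.35,"dy":-3.6,"dz":0,"spin":0},{"gripper":1,"dx":1.35,"dy":-3.6,"dz":0,"spin":0},{"gripper":1,"dx":1.35,"dy":-3.6,"dz":0,"spin":0},{"gripper":1,"dx":1.35,"dy":-3.7,"dz":0,"spin":0},{"gripper":1,"dx":0,"dy":0,"dz":-3.7,"spin":0},{"gripper":1,"dx":0,"dy":0,"dz":-3.6,"spin":0},{"gripper":1,"dx":0,"dy":0,"dz":-3.6,"spin":0}]'
python3 - <<'E'
from h import *
a=arm.grab_frame("top")["frame"][100:260,200:420];b=arm.grab_frame("scene")["frame"][100:260,110:330]
cv2.imwrite("pics/d.png",np.vstack([cv2.resize(x,(412,300),interpolation=2) for x in(a,b)])[:,:,::-1])
E
```

```text
clock: 3.4
tcp_pos: [0.5429, -0.2408, 0.1815]
orientation: [[-0.226, 0.974, 0.002], [0.974, 0.226, -0.001], [-0.001, 0.002, -1.0]]
ft_force: [-0.3, -0.4, -0.5]
opening: -0.0001
grasp_force: 0.0
```

View pics/d.png

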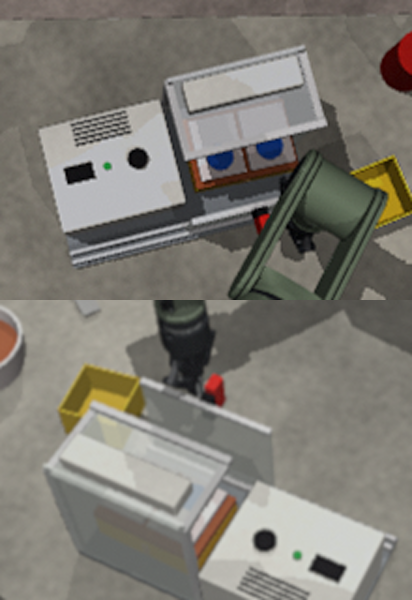

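The fingers stand just right of the red handle and touch nothing. Pushing left now.

```bash
python3 -m crank '[{"gripper":1,"dx":-0.25,"dy":1.0,"dz":0,"spin":0},{"gripper":1,"dx":-0.45,"dy":1.95,"dz":0,"spin":0},{"gripper":1,"dx":-0.45,"dy":1.95,"dz":0,"spin":0},{"gripper":1,"dx":-0.45,"dy":1.95,"dz":0,"spin":0},{"gripper":1,"dx":-0.45,"dy":1.95,"dz":0,"spin":0},{"gripper":1,"dx":-0.45,"dy":1.95,"dz":0,"spin":0},{"gripper":1,"dx":-0.45,"dy":1.95,"dz":0,"spin":0},{"gripper":1,"dx":-0.45,"dy":1.95,"dz":0,"spin":0},{"gripper":1,"dx":-0.45,"dy":1.95,"dz":0,"spin":0},{"gripper":1,"dx":-0.45,"dy":1.95,"dz":0,"spin":0},{"gripper":1,"dx":-0.25,"dy":1.0,"dz":0,"spin":0},{"gripper":1,"dx":0,"dy":0,"dz":0,"spin":0}]'
python3 - <<'E'
from h import *
np.set_printoptions(precision=4,suppress=True)
for n in("top","scene"):
    f=arm.grab_frame(n);X,u,v=pts(f);r,g,b=f["frame"][v,u].astype(int).T
    k=(r>120)&(g<60)&(b<60)&(X[:,2]>.15)&(X[:,0]>.4)&(X[:,0]<.6)&(abs(X[:,1])<.3)
    print(n,k.sum(),X[k].mean(0))
    k=(X[:,0]>.42)&(X[:,0]<.75)&(X[:,1]>-.15)&(X[:,1]<.15)&(X[:,2]>.23)&(g>r+5)
    for z in np.arange(.23,.5,.03):
        q=X[k&(abs(X[:,2]-z)<.015)]
        if len(q)>3:print(" arm z",round(z,2),len(q),q[:,:2].min(0),q[:,:2].max(0))
E
```

```text
clock: 4.5
tcp_pos: [0.4978, -0.0429, 0.1855]
orientation: [[-0.229, 0.973, 0.005], [0.973, 0.229, -0.001], [-0.002, 0.005, -1.0]]
ft_force: [-0.3, -0.2, -0.8]
opening: -0.0002
grasp_force: 0.0
top 0 [nan nan nan]
 arm z 0.23 4 [ 0.6382 -0.1443] [ 0.6473 -0.1075]
 arm z 0.5 15 [ 0.4216 -0.0941] [0.5384 0.0208]
scene 57 [ 0.4943 -0.0163  0.2198]
 arm z 0.23 66 [ 0.6922 -0.0833] [ 0.7341 -0.0581]
 arm z 0.38 67 [ 0.4823 -0.06  ] [ 0.5356 -0.0034]
 arm z 0.41 87 [ 0.4808 -0.055 ] [ 0.538  -0.0046]
 arm z 0.44 12 [ 0.5149 -0.0498] [ 0.5335 -0.0096]
 arm z 0.47 128 [ 0.4205 -0.069 ] [0.549  0.0308]
 arm z 0.5 422 [ 0.42   -0.0983] [0.5547 0.0395]<stdin>:6: RuntimeWarning: Mean of empty slice.
  ret = um.true_divide(
```

The door has moved about 183 mm. Pushing it on to the stop.

```bash
python3 -m crank '[{"gripper":1,"dx":-0.22,"dy":0.97,"dz":0,"spin":0},{"gripper":1,"dx":-0.18,"dy":0.78,"dz":0,"spin":0},{"gripper":1,"dx":-0.07,"dy":0.29,"dz":0,"spin":0},{"gripper":1,"dx":0,"dy":0,"dz":0,"spin":0}]'; python3 -m crank '[{"gripper":1,"dx":-0.07,"dy":0.29,"dz":0,"spin":0},{"gripper":1,"dx":0,"dy":0,"dz":0,"spin":0}]'
```

```text
clock: 4.93
tcp_pos: [0.4926, -0.0238, 0.1831]
orientation: [[-0.226, 0.974, 0.002], [0.974, 0.226, 0.001], [0.0, 0.002, -1.0]]
ft_force: [0.4, 2.3, 4.2]
opening: -0.0002
grasp_force: 0.0
clock: 5.1
tcp_pos: [0.492, -0.0215, 0.1831]
orientation: [[-0.226, 0.974, 0.002], [0.974, 0.226, -0.0], [-0.0, 0.002, -1.0]]
ft_force: [0.9, 0.9, 4.3]
opening: 0.0003
grasp_force: 0.0
```

```bash
python3 -m crank '[{"gripper":1,"dx":-0.1,"dy":0.4,"dz":0,"spin":0},{"gripper":1,"dx":0,"dy":0,"dz":0,"spin":0}]';python3 -m crank '[{"gripper":1,"dx":-0.1,"dy":0.4,"dz":0,"spin":0},{"gripper":1,"dx":0,"dy":0,"dz":0,"spin":0}]'
python3 - <<'E'
from h import *
np.set_printoptions(precision=4,suppress=True)
f=arm.grab_frame("scene");X,u,v=pts(f);r,g,b=f["frame"][v,u].astype(int).T
k=(r>120)&(g<60)&(b<60)&(X[:,2]>.15)&(X[:,0]>.4)&(X[:,0]<.6)&(abs(X[:,1])<.3)
print(k.sum(),X[k].mean(0)); save(f,"e")
E
```

```text
clock: 5.27
tcp_pos: [0.4912, -0.0183, 0.1831]
orientation: [[-0.226, 0.974, 0.003], [0.974, 0.226, -0.002], [-0.002, 0.002, -1.0]]
ft_force: [1.8, -2.6, 4.3]
opening: 0.0001
grasp_force: 1.0
clock: 5.43
tcp_pos: [0.4913, -0.0184, 0.1832]
orientation: [[-0.226, 0.974, 0.005], [0.974, 0.226, -0.01], [-0.011, 0.002, -1.0]]
ft_force: [4.5, -14.3, 2.6]
opening: -0.0001
grasp_force: 7.5
60 [0.4891 0.0061 0.2203]
```

The door is at its stop: the reaction force is 14 N and the handle has moved 206 mm in all. Next I back off along the rail, open the fingers in front of the bay, and move to the left lid.

```bash
python3 -m crank '[{"gripper":1,"dx":0.88,"dy":-3.82,"dz":0,"spin":0},{"gripper":1,"dx":0.88,"dy":-3.82,"dz":0,"spin":0},{"gripper":1,"dx":0.88,"dy":-3.82,"dz":0,"spin":0},{"gripper":1,"dx":0.88,"dy":-3.82,"dz":0,"spin":0},{"gripper":-1,"dx":0,"dy":0,"dz":-1.5,"spin":0},{"gripper":-1,"dx":0,"dy":0,"dz":-1.5,"spin":0},{"gripper":-1,"dx":0,"dy":0,"dz":-1.5,"spin":0},{"gripper":-1,"dx":1.5,"dy":0.35,"dz":0,"spin":0},{"gripper":-1,"dx":1.5,"dy":0.35,"dz":0,"spin":0},{"gripper":-1,"dx":1.5,"dy":0.35,"dz":0,"spin":0},{"gripper":-1,"dx":0,"dy":0,"dz":0,"spin":0},{"gripper":-1,"dx":0,"dy":0,"dz":0,"spin":0}]'
python3 - <<'E'
from h import *
a=arm.grab_frame("top")["frame"][100:260,200:420];b=arm.grab_frame("scene")["frame"][100:260,110:330]
cv2.imwrite("pics/f.png",np.vstack([cv2.resize(x,(412,300),interpolation=2) for x in(a,b)])[:,:,::-1])
E
```

```text
clock: 6.48
tcp_pos: [0.5683, -0.1551, 0.1357]
orientation: [[-0.227, 0.974, -0.004], [0.974, 0.227, 0.002], [0.002, -0.003, -1.0]]
ft_force: [0.5, -0.2, -0.5]
opening: 0.0854
grasp_force: 0.0
```

View pics/f.png

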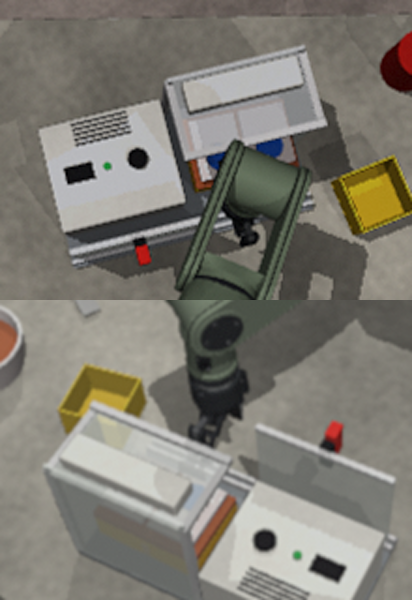

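The door stands fully open and the gripper is in front of the bay with its fingers spread front to back. Moving in and lowering over the left lid.

```bash
python3 -m crank '[{"gripper":-1,"dx":0,"dy":0,"dz":-1.5,"spin":0},{"gripper":-1,"dx":1.0,"dy":0,"dz":0,"spin":0},{"gripper":-1,"dx":1.0,"dy":0,"dz":0,"spin":0},{"gripper":-1,"dx":0.9,"dy":0,"dz":0,"spin":0},{"gripper":-1,"dx":0,"dy":0,"dz":-0.7,"spin":0},{"gripper":-1,"dx":0,"dy":0,"dz":-0.5,"spin":0},{"gripper":-1,"dx":0,"dy":0,"dz":0,"spin":0}]';python3 -m crank '[{"gripper":-1,"dx":0,"dy":0,"dz":-0.4,"spin":0},{"gripper":-1,"dx":0,"dy":0,"dz":0,"spin":0}]'; python3 -m crank '[{"gripper":-1,"dx":0,"dy":0,"dz":-0.3,"spin":0},{"gripper":-1,"dx":0,"dy":0,"dz":0,"spin":0}]'; python3 -c "
from h import *
a=arm.grab_frame('scene');cv2.imwrite('pics/g.png',cv2.resize(a['frame'][150:250,170:290,::-1],(720,600),interpolation=2))"
```

```text
clock: 7.17
tcp_pos: [0.5971, -0.1557, 0.109]
orientation: [[-0.226, 0.974, -0.002], [0.974, 0.226, 0.001], [0.001, -0.002, -1.0]]
ft_force: [-0.3, 0.1, -0.7]
opening: 0.0853
grasp_force: 0.0
clock: 7.33
tcp_pos: [0.5981, -0.1559, 0.1061]
orientation: [[-0.226, 0.974, -0.0], [0.974, 0.226, 0.0], [0.0, -0.0, -1.0]]
ft_force: [-0.4, 1.0, 0.1]
opening: 0.0859
grasp_force: 0.0
clock: 7.5
tcp_pos: [0.5983, -0.1559, 0.1032]
orientation: [[-0.226, 0.974, 0.0], [0.974, 0.226, -0.0], [-0.0, 0.0, -1.0]]
ft_force: [-1.0, 0.6, 0.1]
opening: 0.0851
grasp_force: 0.0
```

View pics/g.png

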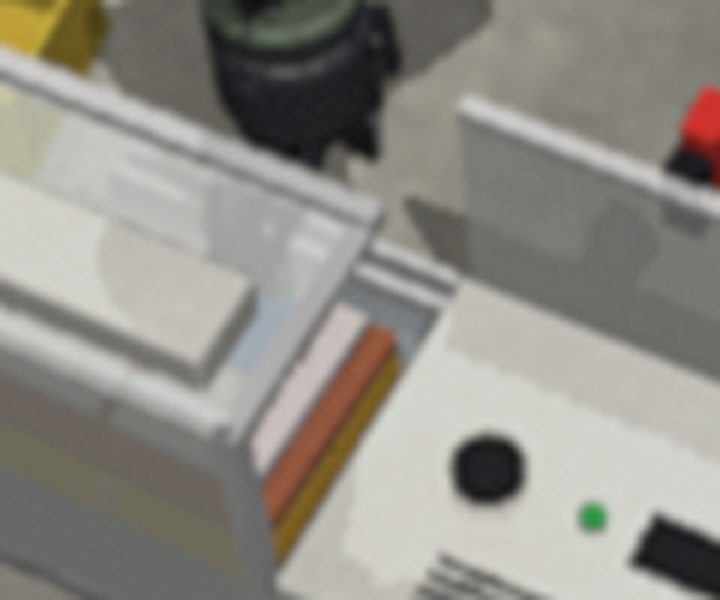

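The gripper hangs just in front of the roof edge without touching it. Lowering in small steps.

```bash
python3 -m crank '[{"gripper":-1,"dx":0,"dy":0,"dz":-0.4,"spin":0},{"gripper":-1,"dx":0,"dy":0,"dz":0,"spin":0}]'|sed -n '1,2p;4p';python3 -m crank '[{"gripper":-1,"dx":0,"dy":0,"dz":-0.3,"spin":0},{"gripper":-1,"dx":0,"dy":0,"dz":0,"spin":0}]'|sed -n '1,2p;4p'; python3 -m crank '[{"gripper":-1,"dx":0,"dy":0,"dz":-0.2,"spin":0},{"gripper":-1,"dx":0,"dy":0,"dz":0,"spin":0}]'|sed -n '1,2p;4p'
```

```text
clock: 7.72
tcp_pos: [0.5981, -0.1558, 0.0988]
ft_force: [-0.4, -0.6, -0.7]
clock: 7.88
tcp_pos: [0.598, -0.1558, 0.0956]
ft_force: [-0.1, 0.2, 0.6]
clock: 8.05
tcp_pos: [0.5985, -0.156, 0.0942]
ft_force: [-0.8, 0.4, -0.1]
```

```bash
for i in 1 ; do python3 -m crank '[{"gripper":-1,"dx":0,"dy":0,"dz":-0.2,"spin":0},{"gripper":-1,"dx":0,"dy":0,"dz":0,"spin":0}]'|sed -n '1,2p;4p';python3 -m crank '[{"gripper":-1,"dx":0,"dy":0,"dz":-0.2,"spin":0},{"gripper":-1,"dx":0,"dy":0,"dz":0,"spin":0}]'|sed -n '1,2p;4p'; python3 -m crank '[{"gripper":-1,"dx":0,"dy":0,"dz":-0.2,"spin":0},{"gripper":-1,"dx":0,"dy":0,"dz":0,"spin":0}]'|sed -n '1,2p;4p';done
```

```text
clock: 8.22
tcp_pos: [0.5987, -0.1561, 0.093]
ft_force: [-1.3, -0.1, 2.9]
clock: 8.38
tcp_pos: [0.5987, -0.1561, 0.0914]
ft_force: [-1.7, 1.0, 5.9]
clock: 8.55
tcp_pos: [0.5987, -0.1561, 0.0895]
ft_force: [-2.9, 1.2, 5.9]
```

Contact, sliding at about 6–8 N. Continuing.

```bash
for i in 1 ; do python3 -m crank '[{"gripper":-1,"dx":0,"dy":0,"dz":-0.2,"spin":0},{"gripper":-1,"dx":0,"dy":0,"dz":0,"spin":0}]'|sed -n '1,2p;4p';python3 -m crank '[{"gripper":-1,"dx":0,"dy":0,"dz":-0.2,"spin":0},{"gripper":-1,"dx":0,"dy":0,"dz":0,"spin":0}]'|sed -n '1,2p;4p'; python3 -m crank '[{"gripper":-1,"dx":0,"dy":0,"dz":-0.2,"spin":0},{"gripper":-1,"dx":0,"dy":0,"dz":0,"spin":0}]'|sed -n '1,2p;4p';done
```

```text
clock: 8.72
tcp_pos: [0.5987, -0.1561, 0.0875]
ft_force: [-2.4, 1.6, 5.1]
clock: 8.88
tcp_pos: [0.5987, -0.1561, 0.0855]
ft_force: [-3.5, 0.8, 5.7]
clock: 9.05
tcp_pos: [0.5987, -0.1561, 0.0835]
ft_force: [-2.3, 0.7, 5.1]
```

```bash
for i in 1 ; do python3 -m crank '[{"gripper":-1,"dx":0,"dy":0,"dz":-0.15,"spin":0},{"gripper":-1,"dx":0,"dy":0,"dz":0,"spin":0}]'|sed -n '1,2p;4p';python3 -m crank '[{"gripper":-1,"dx":0,"dy":0,"dz":-0.1,"spin":0},{"gripper":-1,"dx":0,"dy":0,"dz":0,"spin":0}]'|sed -n '1,2p;4p'; python3 -m crank '[{"gripper":-1,"dx":0,"dy":0,"dz":-0.1,"spin":0},{"gripper":-1,"dx":0,"dy":0,"dz":0,"spin":0}]'|sed -n '1,2p;4p';done
```

```text
clock: 9.22
tcp_pos: [0.5987, -0.1561, 0.082]
ft_force: [-2.4, 0.3, 5.7]
clock: 9.38
tcp_pos: [0.5987, -0.1561, 0.0817]
ft_force: [-4.9, 0.3, 8.8]
clock: 9.55
tcp_pos: [0.5988, -0.1561, 0.0816]
ft_force: [-7.8, 2.9, 14.0]
```

The left lid is on its stop at TCP z 0.0816 with 14 N. I'll press 1 mm more for firmness, then lift and go to the right lid.

```bash
python3 -m crank '[{"gripper":-1,"dx":0,"dy":0,"dz":-0.1,"spin":0},{"gripper":-1,"dx":0,"dy":0,"dz":0,"spin":0},{"gripper":-1,"dx":0,"dy":0,"dz":0,"spin":0}]'|sed -n '1,2p;4p';python3 -m crank '[{"gripper":-1,"dx":0,"dy":0,"dz":1.5,"spin":0},{"gripper":-1,"dx":0,"dy":0,"dz":1.7,"spin":0},{"gripper":-1,"dx":0.35,"dy":-1.5,"dz":0,"spin":0},{"gripper":-1,"dx":0.5,"dy":-2.2,"dz":0,"spin":0},{"gripper":-1,"dx":0.5,"dy":-2.2,"dz":0,"spin":0},{"gripper":-1,"dx":0.55,"dy":-2.7,"dz":0,"spin":0},{"gripper":-1,"dx":0,"dy":0,"dz":-1,"spin":0},{"gripper":-1,"dx":0,"dy":0,"dz":-0.5,"spin":0},{"gripper":-1,"dx":0,"dy":0,"dz":0,"spin":0}]'|sed -n '1,2p;4p'
```

```text
clock: 9.8
tcp_pos: [0.5988, -0.1561, 0.0816]
ft_force: [-9.0, 2.5, 18.5]
clock: 10.55
tcp_pos: [0.6168, -0.2428, 0.0932]
ft_force: [-0.2, 0.2, -0.3]
```

```bash
for i in 1 ; do python3 -m crank '[{"gripper":-1,"dx":0,"dy":0,"dz":-0.2,"spin":0},{"gripper":-1,"dx":0,"dy":0,"dz":0,"spin":0}]'|sed -n '1,2p;4p';python3 -m crank '[{"gripper":-1,"dx":0,"dy":0,"dz":-0.2,"spin":0},{"gripper":-1,"dx":0,"dy":0,"dz":0,"spin":0}]'|sed -n '1,2p;4p'; python3 -m crank '[{"gripper":-1,"dx":0,"dy":0,"dz":-0.2,"spin":0},{"gripper":-1,"dx":0,"dy":0,"dz":0,"spin":0}]'|sed -n '1,2p;4p';done
```

```text
clock: 10.72
tcp_pos: [0.617, -0.2413, 0.0926]
ft_force: [-1.4, -1.2, 1.3]
clock: 10.88
tcp_pos: [0.6171, -0.2413, 0.0914]
ft_force: [-2.2, -2.1, 4.7]
clock: 11.05
tcp_pos: [0.6171, -0.2413, 0.0897]
ft_force: [-3.9, -0.9, 4.9]
```

```bash
for i in 1 ; do python3 -m crank '[{"gripper":-1,"dx":0,"dy":0,"dz":-0.15,"spin":0},{"gripper":-1,"dx":0,"dy":0,"dz":0,"spin":0}]'|sed -n '1,2p;4p';python3 -m crank '[{"gripper":-1,"dx":0,"dy":0,"dz":-0.15,"spin":0},{"gripper":-1,"dx":0,"dy":0,"dz":0,"spin":0}]'|sed -n '1,2p;4p';done
```

```text
clock: 11.22
tcp_pos: [0.6171, -0.2412, 0.0883]
ft_force: [-3.6, -0.6, 6.2]
clock: 11.38
tcp_pos: [0.6171, -0.2413, 0.0869]
ft_force: [-3.2, -1.0, 6.3]
```

```bash
for i in 1 ; do python3 -m crank '[{"gripper":-1,"dx":0,"dy":0,"dz":-0.2,"spin":0},{"gripper":-1,"dx":0,"dy":0,"dz":0,"spin":0}]'|sed -n '1,2p;4p';python3 -m crank '[{"gripper":-1,"dx":0,"dy":0,"dz":-0.2,"spin":0},{"gripper":-1,"dx":0,"dy":0,"dz":0,"spin":0}]'|sed -n '1,2p;4p'; python3 -m crank '[{"gripper":-1,"dx":0,"dy":0,"dz":-0.1,"spin":0},{"gripper":-1,"dx":0,"dy":0,"dz":0,"spin":0}]'|sed -n '1,2p;4p';done
```

```text
clock: 11.55
tcp_pos: [0.6171, -0.2413, 0.0848]
ft_force: [-3.1, -0.4, 6.5]
clock: 11.72
tcp_pos: [0.6171, -0.2413, 0.0829]
ft_force: [-3.6, -1.8, 6.5]
clock: 11.88
tcp_pos: [0.6171, -0.2413, 0.0819]
ft_force: [-4.2, 0.2, 6.2]
```

```bash
for i in 1 ; do python3 -m crank '[{"gripper":-1,"dx":0,"dy":0,"dz":-0.1,"spin":0},{"gripper":-1,"dx":0,"dy":0,"dz":0,"spin":0}]'|sed -n '1,2p;4p';python3 -m crank '[{"gripper":-1,"dx":0,"dy":0,"dz":-0.1,"spin":0},{"gripper":-1,"dx":0,"dy":0,"dz":0,"spin":0}]'|sed -n '1,2p;4p';done
```

```text
clock: 12.05
tcp_pos: [0.6171, -0.2413, 0.0818]
ft_force: [-5.6, 0.5, 10.4]
clock: 12.22
tcp_pos: [0.6172, -0.2413, 0.0817]
ft_force: [-7.6, 0.8, 13.3]
```

The right lid is home too, at the same height (0.0817) with 13 N. One last press, then I withdraw to the front and rise.

```bash
python3 -m crank '[{"gripper":-1,"dx":0,"dy":0,"dz":-0.1,"spin":0},{"gripper":-1,"dx":0,"dy":0,"dz":0,"spin":0},{"gripper":-1,"dx":0,"dy":0,"dz":0,"spin":0}]'|sed -n '1,2p;4p';python3 -m crank '[{"gripper":-1,"dx":0,"dy":0,"dz":1.5,"spin":0},{"gripper":-1,"dx":0,"dy":0,"dz":1.7,"spin":0},{"gripper":-1,"dx":-2,"dy":-0.45,"dz":0,"spin":0},{"gripper":-1,"dx":-3,"dy":-0.7,"dz":0,"spin":0},{"gripper":-1,"dx":-3,"dy":-0.7,"dz":0,"spin":0},{"gripper":1,"dx":-2,"dy":0,"dz":3,"spin":0},{"gripper":1,"dx":-1,"dy":0,"dz":3.8,"spin":0},{"gripper":1,"dx":0,"dy":0,"dz":4,"spin":0},{"gripper":1,"dx":0,"dy":0,"dz":4,"spin":0},{"gripper":1,"dx":0,"dy":0,"dz":4,"spin":0},{"gripper":1,"dx":0,"dy":0,"dz":0,"spin":0}]'|sed -n '1,2p;4p'
python3 - <<'E'
from h import *
np.set_printoptions(precision=4,suppress=True)
f=arm.grab_frame("top");X,u,v=pts(f);r,g,b=f["frame"][v,u].astype(int).T
k=(r>120)&(g<60)&(b<60)&(X[:,2]>.15)&(X[:,0]>.4)&(X[:,0]<.6)&(abs(X[:,1])<.3)
print(k.sum(),X[k].mean(0))
k=(b>90)&(r<70)&(X[:,2]>.07)&(X[:,2]<.125)&(X[:,0]>.6)&(X[:,0]<.7)
for lo,hi in((-.19,-.08),(-.3,-.19)):
    q=X[k&(X[:,1]>lo)&(X[:,1]<hi)];print(len(q),q.mean(0) if len(q) else "")
E
```

```text
clock: 12.47
tcp_pos: [0.6172, -0.2414, 0.0817]
ft_force: [-9.7, 1.3, 17.7]
clock: 13.38
tcp_pos: [0.5112, -0.2617, 0.3081]
ft_force: [1.0, -0.4, 1.7]
59 [ 0.4836 -0.0005  0.2224]
100 [ 0.6516 -0.1424  0.0958]
107 [ 0.6704 -0.2308  0.0954]
```

Pads measure 0.0955 m, so both lids are home. Now to the left side of the handle.

```bash
python3 -m crank '[{"gripper":1,"dx":-0.45,"dy":3.85,"dz":0,"spin":0},{"gripper":1,"dx":-0.45,"dy":3.85,"dz":0,"spin":0},{"gripper":1,"dx":-0.45,"dy":3.85,"dz":0,"spin":0},{"gripper":1,"dx":-0.45,"dy":3.85,"dz":0,"spin":0},{"gripper":1,"dx":-0.45,"dy":3.85,"dz":0,"spin":0},{"gripper":1,"dx":-0.45,"dy":3.85,"dz":0,"spin":0},{"gripper":1,"dx":-0.45,"dy":3.85,"dz":0,"spin":0},{"gripper":1,"dx":-0.45,"dy":3.85,"dz":0,"spin":0},{"gripper":1,"dx":0,"dy":0,"dz":-3.15,"spin":0},{"gripper":1,"dx":0,"dy":0,"dz":-3.15,"spin":0},{"gripper":1,"dx":0,"dy":0,"dz":-3.15,"spin":0},{"gripper":1,"dx":0,"dy":0,"dz":-3.15,"spin":0}]'; python3 -m crank '[{"gripper":1,"dx":0,"dy":0,"dz":0,"spin":0}]'
```

```text
clock: 14.43
tcp_pos: [0.4694, 0.0492, 0.1689]
orientation: [[-0.229, 0.974, -0.003], [0.974, 0.229, 0.001], [0.001, -0.002, -1.0]]
ft_force: [0.6, -0.8, -1.0]
opening: -0.0002
grasp_force: 0.0
clock: 14.52
tcp_pos: [0.4639, 0.0491, 0.1634]
orientation: [[-0.228, 0.974, -0.018], [0.974, 0.228, 0.002], [0.006, -0.017, -1.0]]
ft_force: [-1.6, 0.2, -0.2]
opening: -0.0003
grasp_force: 0.0
```

```bash
python3 -m crank '[{"gripper":1,"dx":0,"dy":0,"dz":0,"spin":0},{"gripper":1,"dx":0,"dy":0,"dz":0,"spin":0}]'
```

```text
clock: 14.68
tcp_pos: [0.4717, 0.0479, 0.1725]
orientation: [[-0.227, 0.974, 0.0], [0.974, 0.227, 0.0], [0.0, 0.001, -1.0]]
ft_force: [0.2, 0.0, 0.4]
opening: -0.0002
grasp_force: 0.0
```

```bash
python3 -m crank '[{"gripper":1,"dx":0.5,"dy":-1.0,"dz":0,"spin":0},{"gripper":1,"dx":0.45,"dy":-1.95,"dz":0,"spin":0},{"gripper":1,"dx":0.45,"dy":-1.95,"dz":0,"spin":0},{"gripper":1,"dx":0.45,"dy":-1.95,"dz":0,"spin":0},{"gripper":1,"dx":0.45,"dy":-1.95,"dz":0,"spin":0},{"gripper":1,"dx":0.45,"dy":-1.95,"dz":0,"spin":0},{"gripper":1,"dx":0.45,"dy":-1.95,"dz":0,"spin":0},{"gripper":1,"dx":0.45,"dy":-1.95,"dz":0,"spin":0},{"gripper":1,"dx":0.45,"dy":-1.95,"dz":0,"spin":0},{"gripper":1,"dx":0.45,"dy":-1.95,"dz":0,"spin":0},{"gripper":1,"dx":0.45,"dy":-1.95,"dz":0,"spin":0},{"gripper":1,"dx":0,"dy":0,"dz":0,"spin":0}]';python3 -m crank '[{"gripper":1,"dx":0.11,"dy":-0.49,"dz":0,"spin":0},{"gripper":1,"dx":0.11,"dy":-0.49,"dz":0,"spin":0},{"gripper":1,"dx":0,"dy":0,"dz":0,"spin":0}]'
```

```text
clock: 15.68
tcp_pos: [0.5238, -0.1622, 0.1745]
orientation: [[-0.223, 0.975, 0.005], [0.975, 0.223, -0.004], [-0.005, 0.004, -1.0]]
ft_force: [-0.5, 0.0, 0.2]
opening: -0.0002
grasp_force: 0.0
clock: 15.93
tcp_pos: [0.524, -0.1678, 0.1726]
orientation: [[-0.226, 0.974, 0.001], [0.974, 0.226, -0.001], [-0.001, 0.001, -1.0]]
ft_force: [-0.9, 0.6, -0.4]
opening: 0.0002
grasp_force: 0.0
```

```bash
python3 -m crank '[{"gripper":1,"dx":0.13,"dy":-0.58,"dz":0,"spin":0},{"gripper":1,"dx":0.13,"dy":-0.58,"dz":0,"spin":0},{"gripper":1,"dx":0,"dy":0,"dz":0,"spin":0}]'|sed -n '1,2p;4p';python3 -m crank '[{"gripper":1,"dx":0.09,"dy":-0.39,"dz":0,"spin":0},{"gripper":1,"dx":0,"dy":0,"dz":0,"spin":0}]'|sed -n '1,2p;4p';python3 -m crank '[{"gripper":1,"dx":0.09,"dy":-0.39,"dz":0,"spin":0},{"gripper":1,"dx":0,"dy":0,"dz":0,"spin":0}]'|sed -n '1,2p;4p'
```

```text
clock: 16.18
tcp_pos: [0.5265, -0.1795, 0.1719]
ft_force: [0.2, -0.2, -0.1]
clock: 16.35
tcp_pos: [0.5272, -0.1831, 0.1717]
ft_force: [0.6, -0.9, -0.8]
clock: 16.52
tcp_pos: [0.5281, -0.1871, 0.1716]
ft_force: [-0.6, 0.3, -0.1]
```

```bash
python3 -m crank '[{"gripper":1,"dx":0.09,"dy":-0.39,"dz":0,"spin":0},{"gripper":1,"dx":0,"dy":0,"dz":0,"spin":0}]'|sed -n '1,2p;4p';python3 -m crank '[{"gripper":1,"dx":0.09,"dy":-0.39,"dz":0,"spin":0},{"gripper":1,"dx":0,"dy":0,"dz":0,"spin":0}]'|sed -n '1,2p;4p'
python3 - <<'E'
from h import *
np.set_printoptions(precision=4,suppress=True)
for n in("scene","top"):
    f=arm.grab_frame(n);X,u,v=pts(f);r,g,b=f["frame"][v,u].astype(int).T
    k=(r>120)&(g<60)&(b<60)&(X[:,2]>.15)&(X[:,0]>.4)&(X[:,0]<.6)&(abs(X[:,1])<.3)
    if k.any():print(n,k.sum(),X[k].mean(0))
E
```

```text
clock: 16.68
tcp_pos: [0.5286, -0.1896, 0.1716]
ft_force: [-0.6, 3.7, 1.4]
clock: 16.85
tcp_pos: [0.5285, -0.1895, 0.1714]
ft_force: [-3.8, 15.2, 6.0]
```

The fingers are at the predicted end position with a 15 N reaction, so the door is shut. Backing off, rising and checking.

```bash
python3 -m crank '[{"gripper":1,"dx":-0.4,"dy":1.5,"dz":0,"spin":0},{"gripper":1,"dx":-0.6,"dy":2,"dz":0,"spin":0},{"gripper":1,"dx":-1,"dy":1,"dz":3.5,"spin":0},{"gripper":1,"dx":-1,"dy":1,"dz":3.5,"spin":0},{"gripper":1,"dx":-1,"dy":1,"dz":3.5,"spin":0},{"gripper":1,"dx":-3,"dy":2,"dz":1,"spin":0},{"gripper":1,"dx":-3,"dy":2,"dz":1,"spin":0},{"gripper":1,"dx":-2,"dy":3,"dz":0,"spin":0},{"gripper":1,"dx":0,"dy":4,"dz":0,"spin":0},{"gripper":1,"dx":0,"dy":4,"dz":0,"spin":0},{"gripper":1,"dx":0,"dy":0,"dz":0,"spin":0},{"gripper":1,"dx":0,"dy":0,"dz":0,"spin":0}]'|sed -n '1,2p;4p'
python3 - <<'E'
from h import *
np.set_printoptions(precision=4,suppress=True)
for n in("scene","top"):
    f=arm.grab_frame(n);X,u,v=pts(f);r,g,b=f["frame"][v,u].astype(int).T
    k=(r>120)&(g<60)&(b<60)&(X[:,2]>.15)&(X[:,0]>.4)&(X[:,0]<.6)&(abs(X[:,1])<.3)
    if k.any():print(n,k.sum(),X[k].mean(0))
    for l in("tub","brush_cup","jug"):
        for q in arm.masks_of(f,l)[:1]:print(l,q["extent"])
save(f,"z")
E
```

```text
clock: 17.95
tcp_pos: [0.4096, 0.0221, 0.2971]
ft_force: [0.3, -0.0, 0.1]
scene 46 [ 0.5383 -0.2059  0.2203]
tub [141.0, 135.7, 43.9, 36.9]
brush_cup [398.7, 269.1, 33.3, 41.1]
jug [357.4, 308.4, 32.7, 37.4]
top 60 [ 0.5328 -0.2132  0.2218]
tub [379.6, 184.1, 43.6, 41.3]
brush_cup [123.8, 227.1, 32.0, 24.2]
jug [135.9, 182.0, 25.6, 22.0]
```

View pics/z.png

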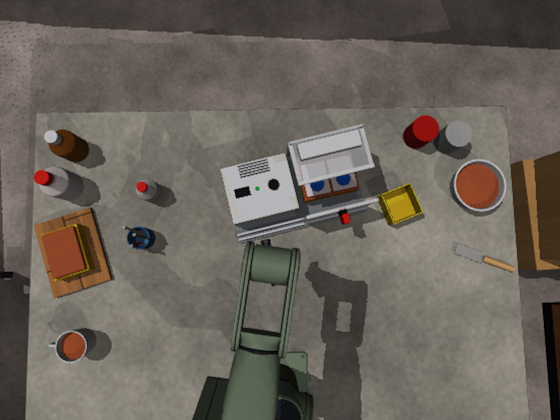

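The picture shows the door shut (handle at (345,217)), the tub, cup and jug in place, and the arm clear. The handle moved 218 mm between the two stops. Handing in.

```bash
python3 -c "
from bench import arm
print(arm.close_job())"
```

```text
the job is handed in; nothing more can be done
None
```

I slid the door fully open, pressed both lids home with at most about 18 N, and shut the door against its stop. The last picture shows the tub, cup and jug where they stood, and the job was handed in at about 18 s with no verdict returned.

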